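# Seat the slicing disc and close the vegetable cutter

## Robot

A 7-joint arm with a two-finger parallel gripper is mounted at the origin on a cart in front of the work surface, level with it; the furniture and walls round the work are solid. World frame = base frame: x ahead of the robot, y to its left, z up, the work surface at z = 0. Lengths are in m, angles in rad, forces in N, time in s.
With the tool pointing down it reaches from about 0.425 to 0.875 m from the base axis. Payload 9.9 kg.
Tool frame: the origin (TCP) lies on the centre line of the jaws, within the pads' length; the fingertips stand 19 mm ahead of it and the grasp point (between the pads) is the TCP; z points along the fingers, y is the line along which they close (so a half turn about z gives the same grasp; the last joint's range is limited). The gripper opens to 85 mm and grips with 20 to 120 N. Pads are 22 mm wide; open, the fingers measure 114 mm over their backs; the gripper's body (76 mm by 85 mm) begins 54 mm behind the grasp point. The pads swing forward as they close: fully open they stand 13 mm farther back than shut.
Start: joints at [-1.265, 0.576, 0.025, 1.437, -0.015, 1.129, -0.057], TCP at [0.256, 0.624, 0.25] pointing down, gripper open.
Joint ranges: [-2.76, 2.76], [-0.34, 2.15], [-1.52, 1.57], [0.19, 2.46], [-1.09, 4.23], [0.17, 1.99], [-2.82, 2.82]. Speed limits (rad/s): [2.22, 2.22, 3.01, 3.01, 3.14, 3.14, 3.14].

## Interface

Orientations are given as [roll, pitch, yaw] about the fixed x, y, z axes, in that order (R = Rz(yaw) Ry(pitch) Rx(roll)).
In Python, from station import ctrl gives the robot as it stands.
- The arm moves only by the tool move_arm, never from a script. Its argument "increments" is a list of rows, each an object of numbers: "hand": the opening, from 0 (shut) to 1 (fully open); "x", "y", "z": the shift along the tool's x, y, z in m; "turn": the turn about the tool's z in rad. In form: [{"hand": .., "x": .., "y": .., "z": .., "turn": ..}, ...]. A call has 1 to 20 rows; each row shifts and turns the commanded pose from where the row before left it, along the tool's axes as they then stand; what a row does not reach is not made up. A row lasts 1/10 s, in which the tool goes at most 50 mm and 8.59 degrees, less where a joint would pass 70% of its speed; a pose out of reach is approached as far as the arm can. A call is refused whole if a number of a shift passes 0.05 or a number of a turn 0.15, either way. A call with a gripper value outside its range is refused whole. The fingers move at their own pace and stop on an object; "squeeze" is the grip in N (left out, the last holds). Time passes only in rows, so rows that do not move let the fingers close. It gives the time, the measured TCP pose, the force, the opening and the grip force at its end, in the units of the state.
- ctrl.sense(): the state, without advancing time (a new reading comes with each control period).
- ctrl.get_image(name): name is "side" or "top" or "wrist"; returns a dict with "image" (384x512x3 uint8, blue, green, red), "mtx" (3x3 intrinsics, pixels), "cam_to_world" (4x4, takes a point from camera to world coordinates). Camera axes: x right, y down, z forward; pixel columns grow to the right and rows downward; lengths in m; the calibration is good to about 2 mm. A picture is of the moment at which its call begins. There is no depth.
- ctrl.finish_job(): hands the job in; it is judged then, once.
The state is a dict: "clock": time; "joint_pos": joint angles; "joint_vel": joint speeds; "tau": joint torques, N m; "ee_pos": TCP position; "ee_rot": TCP orientation; "ft_force": force on the tool from outside, world axes, zero at the start; "ft_torque": the same for the moment, N m; "grip_width": finger opening in m; "grip_force": force on a finger pad.
Only numpy, scipy, OpenCV 4.12 (cv2) and the standard library are available. Lean on these libraries where they do the work, as an engineer would, in place of code of your own. Each camera call takes 0.05 s, during which the arm holds its last target. There are 200 camera calls.

## Task

Get the vegetable cutter ready for slicing: set the slicing disc (two long blades, not the grating disc) on the spindle, turn it under a light hand until you feel it drop over the drive dogs and sit fully home, let go, and only then swing the feed head down over it until it is shut. Never press the disc against the drive, or the head against the disc, with more than 30 N, and leave everything else where it is.

Things in the scene. Friction and masses are not known exactly. Their poses are not given: they have to be found in the camera images.
- slicing_disc: Slicing disc, lying on the counter: thin 124 mm round plate with two straight steel blades; plate top 12 mm above the origin (centre of the underside). White grip block in the middle, 48 mm long along its x, 22 mm wide along y, top 48 mm above the origin. Below the plate a 64 mm square boss, 9 mm deep, with a cross slot 9 mm wide along its x and y, and a 12.4 mm square bore 30 mm deep.
- slicing_disc_grip (a point): Point on the slicing disc's axis, 49 mm above its underside (1 mm over the grip block's top); the disc's axes. Pinch the block here across y. The disc weighs 0.11 to 0.22 kg.
- cutter: Vegetable cutter, fixed to the counter: white motor housing 200x164 mm, on it a round bowl 144 mm inside, rim at z 112 mm. Origin under the spindle axis at counter level; x points from the outlet spout (front) to the head's hinge (rear). A disc is fully home when its origin is 85 mm above the counter on the spindle axis; caught on the dogs it stands 7 mm higher.
- drive_top (a point): Tip of the spindle, 113 mm above the counter. Upright spindle 10 mm thick, tapered over its top 6 mm. 28 mm below the tip is a 68 mm round shoulder, the seat, with four steel driving dogs in a cross, 4.8 mm wide, 7 mm tall, from radius 18 to 32 mm. They fit the disc's cross slot (alike every quarter turn). How the cross is turned is not measured; the drive turns only stiffly (0.12 N m).
- feed_head (a joint): Opening angle of the hinged feed head (white dome with a feed tube and a rubber hold-down pad inside) in rad: 0 shut on the bowl, about 1.75 open as found (then 0.33 m high). Its stiff hinge holds it at any angle (0.5 N m). With a disc home the pad stops 2 mm above the grip block; with a disc standing on the dogs the head stops about 0.06 rad short.
- head_handle (a point): Middle of the head's steel bail handle: a bar 10 mm thick along y, 56 mm free length, 205 mm from the hinge and its centre 36 mm clear of the dome's flange. Axes of the head (z up when shut).
- head_hinge (a point): Middle of the hinge axis, at the rear of the cutter, 90 mm behind the spindle and 119 mm above the counter; the axis runs along the cutter's y.
- grating_disc: the other, grating disc: same plate, boss and grip, but rings of small rasp teeth instead of blades. Origin: centre of its underside. Not needed; stays where it lies
- pepper_mill: turned brown wooden pepper mill, 58 mm across, 150 mm tall, a bystander
- salt_mill: small glass mill with a grey cap, 44 mm across, 90 mm tall, a bystander
- mug: blue mug, 59 mm across, 53 mm tall, a bystander

How it is judged:
By the outcome, as a careful person would: the job done as asked, in the order asked, and still so for the second after the job is handed in, with the robot touching nothing.
It also fails if it takes over 72 s, if anything falls off the work surface, if the arm or the gripper's body presses on something with over 40 N, if the wrist force passes 120 N, or if a joint passes its speed limit or range.

## Working session

There is one attempt and no reset: what is moved stays moved. The work goes in short steps, Python scripts to look and compute and a tool call to move; the robot and the scene stay as the last step left them, time stands still between calls to the robot, and variables do not carry over. Pictures are saved under pics/ and viewed, at most 10 in all, crops included, and the job is handed in when it is done.

Besides the shell and the picture viewer there is one more tool, called as a command line: name --argument value ..., lists and objects as JSON in quotes. move_arm: Moves the arm, as the interface text tells. Its arguments: {"type":"object","properties":{"increments":{"type":"array","items":{"type":"object","properties":{"hand":{"type":"number"},"x":{"type":"number"},"y":{"type":"number"},"z":{"type":"number"},"turn":{"type":"number"}}}},"squeeze":{"type":"number"}},"required":["increments"]}

```bash
mkdir -p pics; ls; python3 - <<'E'
from station import ctrl
import cv2,pickle
s=ctrl.sense()
for k in s: print(k,s[k])
d={}
for n in ["side","top"]:
    r=ctrl.get_image(n); d[n]=r; cv2.imwrite(f"pics/{n}0.png",r["image"]); print(n,r["mtx"],r["cam_to_world"])
pickle.dump(d,open("im0.pkl","wb"))
E
```

```text
pics
clock 0.0
joint_pos [-1.26481633  0.5765374   0.02483294  1.43790813 -0.01498659  1.12899046
 -0.05648849]
joint_vel [-0.00086896 -0.0003286  -0.0008524   0.0016123   0.00037242  0.001224
 -0.00104865]
tau [-6.88320579e-04 -7.65742707e+01  2.24972583e+00 -2.85986012e+01
  1.51883491e-02  1.24418945e-02  2.30422290e-05]
ee_pos [0.25632166 0.62398622 0.24943878]
ee_rot [-3.13993636e+00  9.28749676e-05  2.75187343e+00]
ft_force [ 0.73795844 -0.20428287  0.39525818]
ft_torque [ 0.00369255 -0.03341135 -0.00725776]
grip_force 0.0
grip_width 0.08563498920226381
side [[363.75992491   0.         258.42733894]
 [  0.         363.75992491 194.96079382]
 [  0.           0.           1.        ]] [[-0.99647508  0.06939027 -0.04714246  0.54784735]
 [ 0.08379301  0.79637944 -0.59896454  0.83652189]
 [-0.00401902 -0.60080345 -0.79938668  0.95601228]
 [ 0.          0.          0.          1.        ]]
top [[482.52800927   0.         252.29651424]
 [  0.         482.52800927 197.84972136]
 [  0.           0.           1.        ]] [[-0.02216278 -0.99664145  0.078833    0.40713594]
 [-0.99966101  0.02316932  0.01187622  0.19016977]
 [-0.01366284 -0.07854306 -0.99681709  1.37495154]
 [ 0.          0.          0.          1.        ]]
```

View pics/top0.png

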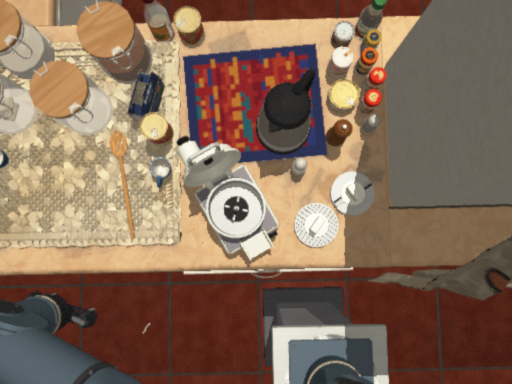

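View pics/side0.png

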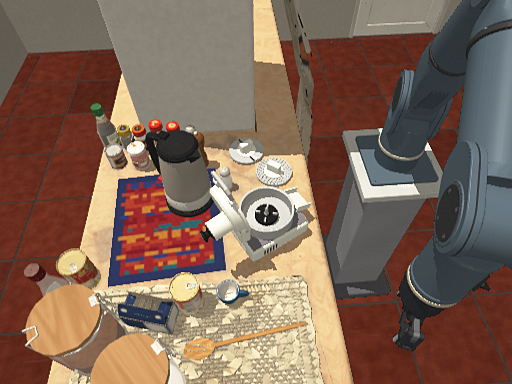

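The top view shows the slicing disc at about (353,192), the grating disc at (316,225), the bowl at (237,208), the spout at (257,245), and the open head at (210,165). The side view agrees with this. Next I'll crop the top view for detail.

```bash
cat > h.py <<'E'
import numpy as np
def ray(r,u,v,z):
    K=np.array(r["mtx"]);T=np.array(r["cam_to_world"])
    d=T[:3,:3]@np.linalg.solve(K,[u,v,1.]);o=T[:3,3]
    return o+d*(z-o[2])/d[2]
def proj(r,p):
    K=np.array(r["mtx"]);T=np.array(r["cam_to_world"])
    c=T[:3,:3].T@(np.asarray(p,float)-T[:3,3]);q=K@c
    return q[:2]/q[2]
E
python3 - <<'E'
import pickle,cv2,numpy as np
from h import *
d=pickle.load(open("im0.pkl","rb"));t=d["top"]
im=t["image"][130:260,175:385]
c=cv2.resize(im,None,fx=3.8,fy=3.8,interpolation=cv2.INTER_CUBIC)
cv2.imwrite("pics/crop.png",c)
print(c.shape)
for n,u,v,z in [("slice",353,192,.012),("grate",316,225,.012),("rim",237,208,.112),("seat",237,208,.085),("spout",257,245,.06),("hinge",215,168,.119)]: print(n,ray(t,u,v,z).round(3))
E
```

```text
(494, 798, 3)
slice [ 0.525 -0.079  0.012]
grate [0.434 0.029 0.012]
rim [0.481 0.246 0.112]
seat [0.483 0.247 0.085]
spout [0.383 0.196 0.06 ]
hinge [0.587 0.301 0.119]
```

View pics/crop.png

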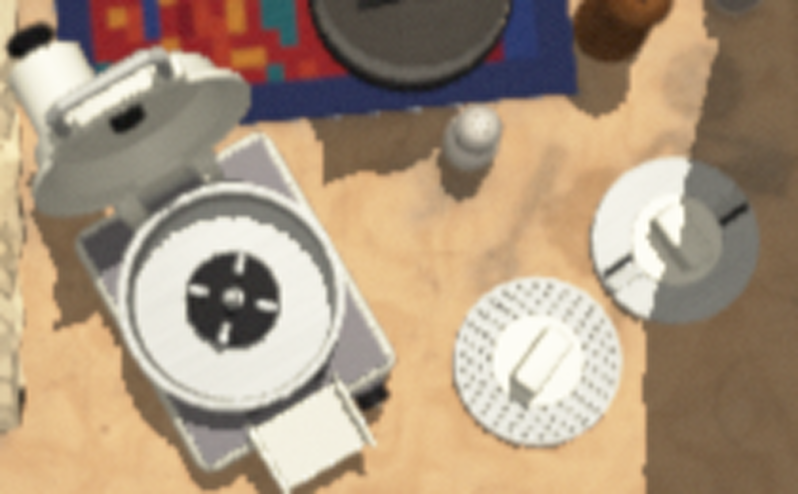

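move_arm --increments '[{"z":-0.045},{"z":-0.045},{"x":-0.0285,"y":-0.03},{"x":-0.0285,"y":-0.03},{"x":-0.0285,"y":-0.03},{"x":-0.0285,"y":-0.03},{"x":-0.0285,"y":-0.03},{"x":-0.0285,"y":-0.03},{"x":-0.0285,"y":-0.03},{"x":-0.0285,"y":-0.03},{"x":-0.0285,"y":-0.03},{"x":-0.0285,"y":-0.03},{"x":-0.0285,"y":-0.03},{"x":-0.0285,"y":-0.03},{"x":-0.0285,"y":-0.03},{"x":-0.0285,"y":-0.03},{"x":-0.0285,"y":-0.03},{"x":-0.0285,"y":-0.03},{"x":-0.0285,"y":-0.03},{"x":-0.0285,"y":-0.03}]'

```text
$.increments[0]: bad value
```

```bash
cat >> h.py <<'E'
from scipy.spatial.transform import Rotation as Ro
def tool(s,dw): # world shift -> tool axes
    return Ro.from_euler("xyz",s["ee_rot"]).as_matrix().T@np.asarray(dw,float)
def st(s): print(round(s["clock"],2),np.round(s["joint_pos"],2),np.round(s["ee_pos"],4),np.round(s["ee_rot"],3),"F",np.round(s["ft_force"],1),"g",round(s["grip_width"],4),round(s["grip_force"],1))
E
python3 - <<'E'
from station import ctrl
from h import *
import cv2,pickle
s=ctrl.sense();st(s)
r=ctrl.get_image("wrist");cv2.imwrite("pics/w1.png",r["image"]);pickle.dump(r,open("w1.pkl","wb"))
print(r["mtx"],r["cam_to_world"], tool(s,np.array([.525,-.079,.2])-s["ee_pos"]))
E
```

```text
0.1 [-1.26  0.58  0.02  1.44 -0.02  1.13 -0.06] [0.2563 0.624  0.2495] [-3.14   0.     2.752] F [-0.8  0.7  1. ] g 0.0854 0.0
[[275.2608113    0.         256.94629889]
 [  0.         275.2608113  190.27564776]
 [  0.           0.           1.        ]] [[ 0.37942345  0.89100135  0.24930793  0.19227265]
 [ 0.92522075 -0.36477759 -0.10442157  0.65096829]
 [-0.00209781  0.27028486 -0.96277811  0.37306663]
 [ 0.          0.          0.          1.        ]] [-0.5156382  -0.54818376  0.05036219]
```

View pics/w1.png

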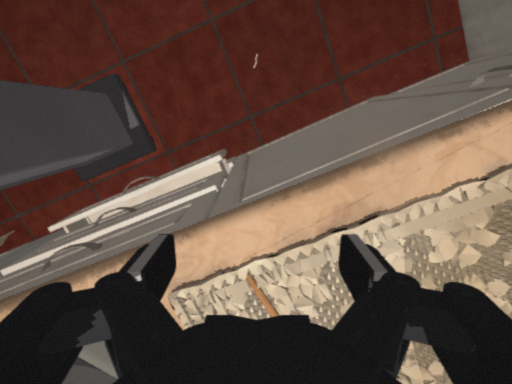

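The call was refused because every row needs all its fields. The arm hasn't moved, and the wrist view shows only the start area. I'll retry with full rows.

move_arm --increments '[{"hand":1,"x":0,"y":0,"z":-0.045,"turn":0},{"hand":1,"x":0,"y":0,"z":-0.045,"turn":0},{"hand":1,"x":-0.0285,"y":-0.03,"z":0,"turn":0},{"hand":1,"x":-0.0285,"y":-0.03,"z":0,"turn":0},{"hand":1,"x":-0.0285,"y":-0.03,"z":0,"turn":0},{"hand":1,"x":-0.0285,"y":-0.03,"z":0,"turn":0},{"hand":1,"x":-0.0285,"y":-0.03,"z":0,"turn":0},{"hand":1,"x":-0.0285,"y":-0.03,"z":0,"turn":0},{"hand":1,"x":-0.0285,"y":-0.03,"z":0,"turn":0},{"hand":1,"x":-0.0285,"y":-0.03,"z":0,"turn":0},{"hand":1,"x":-0.0285,"y":-0.03,"z":0,"turn":0},{"hand":1,"x":-0.0285,"y":-0.03,"z":0,"turn":0},{"hand":1,"x":-0.0285,"y":-0.03,"z":0,"turn":0},{"hand":1,"x":-0.0285,"y":-0.03,"z":0,"turn":0},{"hand":1,"x":-0.0285,"y":-0.03,"z":0,"turn":0},{"hand":1,"x":-0.0285,"y":-0.03,"z":0,"turn":0},{"hand":1,"x":-0.0285,"y":-0.03,"z":0,"turn":0},{"hand":1,"x":-0.0285,"y":-0.03,"z":0,"turn":0},{"hand":1,"x":-0.0285,"y":-0.03,"z":0,"turn":0},{"hand":1,"x":-0.0285,"y":-0.03,"z":0,"turn":0}]'

```text
clock: 2.15
ee_pos: [0.526, -0.0716, 0.3403]
ee_rot: [3.142, -0.0, 2.752]
ft_force: [0.2, 0.2, -0.3]
grip_width: 0.0854
grip_force: 0.0
```

```bash
python3 - <<'E'
from station import ctrl
from h import *
st(ctrl.sense())
import pickle,cv2
t=pickle.load(open("im0.pkl","rb"))["top"]
im=t["image"]
# dogs (crop px -> full)
f=lambda u,v:(u/3.8+175-.37,v/3.8+130-.37)
print("tip",ray(t,*f(233,297),.113),"rimc",ray(t,*f(231,295),.112),"seat",ray(t,*f(232,300),.085))
P=[ray(t,*f(*p),.092) for p in [(240,263),(267,304),(224,333),(197,291)]]
print("dogs mean",np.mean(P,0))
for a,b in((0,2),(1,3)):
    q=P[a]-P[b];print(np.degrees(np.arctan2(q[1],q[0]))%90, np.linalg.norm(q))
print("disc",ray(t,*f(674.5,239.5),.012))
E
```

```text
2.15 [-0.21  0.3   0.35  1.68 -0.11  1.18  1.35] [ 0.526  -0.0716  0.3403] [ 3.142 -0.     2.752] F [ 0.2  0.2 -0.3] g 0.0854 0.0
tip [0.48181462 0.24862517 0.113     ] rimc [0.48328779 0.25002543 0.112     ] seat [0.4813705  0.25066852 0.085     ]
dogs mean [0.48256596 0.2503117  0.092     ]
76.01097584806239 0.05037362845801157
78.16145314021242 0.04997720567866339
disc [ 0.52309118 -0.0761981   0.012     ]
```

move_arm --increments '[{"hand":1,"x":0,"y":0,"z":0.01,"turn":0.142},{"hand":1,"x":0,"y":0,"z":0.01,"turn":0.142},{"hand":1,"x":0,"y":0,"z":0.01,"turn":0.142},{"hand":1,"x":0,"y":0,"z":0.01,"turn":0.142},{"hand":1,"x":0,"y":0,"z":0.01,"turn":0.142},{"hand":1,"x":0,"y":0,"z":0.01,"turn":0.142},{"hand":1,"x":0,"y":0,"z":0.01,"turn":0.142},{"hand":1,"x":0,"y":0,"z":0.01,"turn":0.142},{"hand":1,"x":0,"y":0,"z":0.01,"turn":0.142},{"hand":1,"x":0,"y":0,"z":0.01,"turn":0.142},{"hand":1,"x":0,"y":0,"z":0.01,"turn":0.142},{"hand":1,"x":0,"y":0,"z":0.01,"turn":0.142},{"hand":1,"x":0,"y":0,"z":0.01,"turn":0.142},{"hand":1,"x":0,"y":0,"z":0.01,"turn":0.142},{"hand":1,"x":0,"y":0,"z":0.01,"turn":0.142},{"hand":1,"x":0,"y":0,"z":0,"turn":0}]'

```text
clock: 3.75
ee_pos: [0.5251, -0.0696, 0.189]
ee_rot: [-3.14, 0.002, 0.62]
ft_force: [-0.9, 0.6, 0.8]
grip_width: 0.0852
grip_force: 0.0
```

```bash
python3 - <<'E'
from station import ctrl
from h import *
import cv2,pickle
s=ctrl.sense();st(s)
r=ctrl.get_image("wrist");cv2.imwrite("pics/w2.png",r["image"]);pickle.dump((r,s),open("w2.pkl","wb"))
print(proj(r,s["ee_pos"]),proj(r,[.523,-.077,.048]))
E
```

```text
3.75 [-0.48  0.56  0.82  1.92 -0.52  0.89 -0.35] [ 0.5251 -0.0696  0.189 ] [-3.14e+00  2.00e-03  6.20e-01] F [-0.9  0.6  0.8] g 0.0852 0.0
[258.74690788 255.16804167] [262.94561337 189.8228204 ]
```

View pics/w2.png

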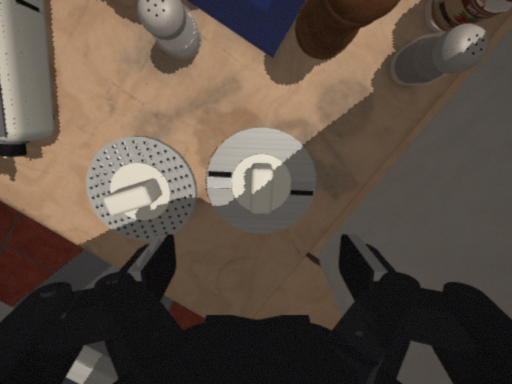

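The wrist view shows the slicing disc centred near (261,180), with its grip block lying along the image's vertical. The grating disc is at (141,188). I'll enlarge the area around the block.

```bash
python3 - <<'E'
import pickle,cv2
from h import *
r,s=pickle.load(open("w2.pkl","rb"))
c=cv2.resize(r["image"][122:242,200:325],None,fx=5,fy=5,interpolation=cv2.INTER_CUBIC)
cv2.imwrite("pics/c2.png",c)
print(ray(r,261,180.5,.012))
E
```

```text
[ 0.52268166 -0.07538849  0.012     ]
```

View pics/c2.png

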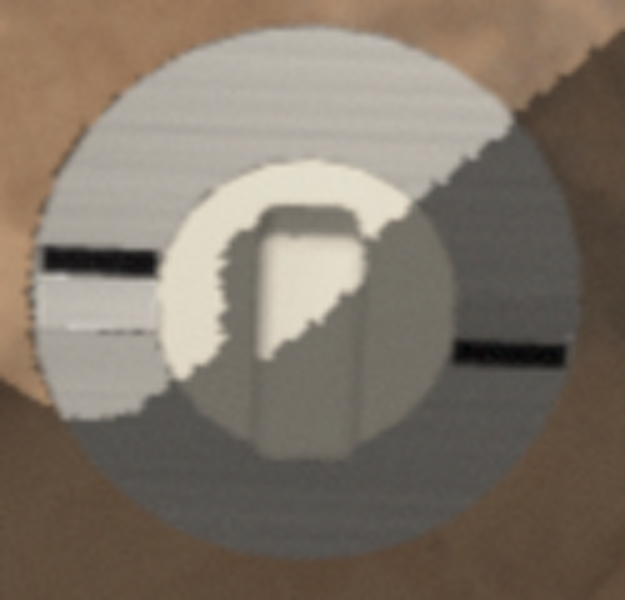

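The block top spans about (255–365, 235–460) in the 5x crop, with a slight clockwise tilt of about 2°.

```bash
python3 - <<'E'
import pickle
from h import *
r,s=pickle.load(open("w2.pkl","rb"))
f=lambda u,v:(u/5+200-.4,v/5+122-.4)
R=lambda u,v,z:ray(r,*f(u,v),z)
for a,b in(((255,458),(262,235)),((355,458),(365,235))):
    q=R(*a,.048);p=R(*b,.048);d=p-q;print("len",np.linalg.norm(d),"az",np.degrees(np.arctan2(d[1],d[0])))
c=(R(308.5,235,.048)+R(308,459,.048))/2
print("block",c,"disc",R(308,292,.012))
a,b=R(42,260,.012),R(157,263,.012);d=a-b;print("slot az",np.degrees(np.arctan2(d[1],d[0]))-90)
a,b=R(455,352,.012),R(565,356,.012);d=a-b;print("slot az",np.degrees(np.arctan2(d[1],d[0]))-90)
print("tool yaw",np.degrees(s["ee_rot"][2]))
for t in (c,R(308,292,.012)): print(tool(s,np.array([t[0],t[1],.049])-s["ee_pos"]))
E
```

```text
len 0.04643691810230587 az 33.50178069953315
len 0.04641979987609051 az 33.9200504107452
block [ 0.52058341 -0.07665459  0.048     ] disc [ 0.52328111 -0.0752332   0.012     ]
slot az 34.04422020184191
slot az 33.41301331177323
tool yaw 35.516490189303475
[-0.00745013  0.00334827  0.13999475]
[-0.00442861  0.00375853  0.13998689]
```

move_arm --increments '[{"hand":1,"x":-0.006,"y":0.0035,"z":0.02,"turn":0.031},{"hand":1,"x":0,"y":0,"z":0.03,"turn":0},{"hand":1,"x":0,"y":0,"z":0.03,"turn":0},{"hand":1,"x":0,"y":0,"z":0.03,"turn":0},{"hand":1,"x":0,"y":0,"z":0.02,"turn":0},{"hand":1,"x":0,"y":0,"z":0.01,"turn":0},{"hand":1,"x":0,"y":0,"z":0,"turn":0}]'

```text
clock: 4.5
ee_pos: [0.5228, -0.0764, 0.0499]
ee_rot: [-3.141, 0.001, 0.593]
ft_force: [0.1, 0.1, 0.7]
grip_width: 0.0854
grip_force: 0.0
```

move_arm --increments '[{"hand":0,"x":0,"y":0,"z":0,"turn":0},{"hand":0,"x":0,"y":0,"z":0,"turn":0},{"hand":0,"x":0,"y":0,"z":0,"turn":0},{"hand":0,"x":0,"y":0,"z":0,"turn":0},{"hand":0,"x":0,"y":0,"z":0,"turn":0},{"hand":0,"x":0,"y":0,"z":0,"turn":0},{"hand":0,"x":0,"y":0,"z":0,"turn":0},{"hand":0,"x":0,"y":0,"z":0,"turn":0}]' --squeeze 40

```text
clock: 5.3
ee_pos: [0.5233, -0.0763, 0.0509]
ee_rot: [3.141, -0.001, 0.591]
ft_force: [-1.1, 1.3, 7.2]
grip_width: 0.021
grip_force: 39.5
```

move_arm --increments '[{"hand":0,"x":0,"y":0,"z":-0.02,"turn":0},{"hand":0,"x":0,"y":0,"z":-0.04,"turn":0},{"hand":0,"x":0,"y":0,"z":-0.04,"turn":0},{"hand":0,"x":0,"y":0,"z":-0.04,"turn":0},{"hand":0,"x":0,"y":0,"z":-0.04,"turn":0},{"hand":0,"x":0,"y":0,"z":-0.02,"turn":0},{"hand":0,"x":0,"y":0,"z":0,"turn":0},{"hand":0,"x":0,"y":0,"z":0,"turn":0}]'

```text
clock: 6.1
ee_pos: [0.5227, -0.076, 0.25]
ee_rot: [-3.141, -0.0, 0.591]
ft_force: [1.1, 0.6, -2.3]
grip_width: 0.021
grip_force: 39.8
```

```bash
python3 - <<'E'
from station import ctrl
from h import *
import cv2,pickle
s=ctrl.sense();st(s)
print(tool(s,np.array([.482,.250,.24])-s["ee_pos"]))
r=ctrl.get_image("wrist");cv2.imwrite("pics/w3.png",r["image"])
E
```

```text
6.1 [-0.53  0.49  0.9   1.84 -0.45  1.02 -0.42] [ 0.5227 -0.076   0.25  ] [-3.141 -0.     0.591] F [ 1.1  0.6 -2.3] g 0.021 39.8
[ 0.14791778 -0.29331273  0.01020942]
```

move_arm --increments '[{"hand":0,"x":0.0092,"y":-0.0278,"z":0,"turn":0},{"hand":0,"x":0.0092,"y":-0.0278,"z":0,"turn":0},{"hand":0,"x":0.0092,"y":-0.0278,"z":0,"turn":0},{"hand":0,"x":0.0092,"y":-0.0278,"z":0,"turn":0},{"hand":0,"x":0.0092,"y":-0.0278,"z":0,"turn":0},{"hand":0,"x":0.0092,"y":-0.0278,"z":0,"turn":0},{"hand":0,"x":0.0092,"y":-0.0278,"z":0,"turn":0},{"hand":0,"x":0.0092,"y":-0.0278,"z":0,"turn":0},{"hand":0,"x":0,"y":0,"z":0,"turn":-0.126},{"hand":0,"x":0,"y":0,"z":0,"turn":-0.126},{"hand":0,"x":0,"y":0,"z":0,"turn":-0.126},{"hand":0,"x":0,"y":0,"z":0,"turn":-0.126},{"hand":0,"x":0,"y":0,"z":0,"turn":-0.126},{"hand":0,"x":0,"y":0,"z":0,"turn":-0.126},{"hand":0,"x":0,"y":0,"z":0,"turn":0},{"hand":0,"x":0,"y":0,"z":0,"turn":0}]'

```text
clock: 7.75
ee_pos: [0.4598, 0.149, 0.2495]
ee_rot: [-3.14, 0.001, 1.343]
ft_force: [-0.0, 0.2, -1.7]
grip_width: 0.0212
grip_force: 39.9
```

```bash
python3 - <<'E'
from station import ctrl
from h import *
import cv2,pickle
s=ctrl.sense();st(s)
r=ctrl.get_image("wrist");cv2.imwrite("pics/w4.png",r["image"]);pickle.dump((r,s),open("w4.pkl","wb"))
print(proj(r,[.482,.25,.113]))
E
```

```text
7.75 [-0.95  0.37  0.75  1.94 -0.31  0.94 -0.27] [0.4598 0.149  0.2495] [-3.140e+00  1.000e-03  1.343e+00] F [-0.   0.2 -1.7] g 0.0212 39.9
[256.98695379  71.93491301]
```

View pics/w4.png

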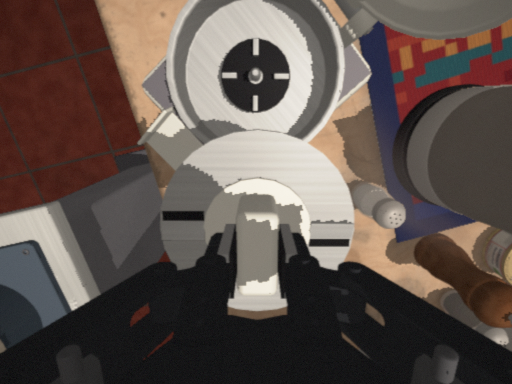

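The wrist view shows the spindle tip at (256.5,74.5). The dogs are at (256,47), (256,103), (229,76) and (282,76), lined up with the tool. The held disc's blade slots are at (162–205,216) and (309–350,241).

```bash
python3 - <<'E'
import pickle,cv2
from h import *
r,s=pickle.load(open("w4.pkl","rb"))
g=cv2.cvtColor(r["image"],cv2.COLOR_BGR2GRAY)
# refine dogs: bright components within dark seat
m=np.zeros_like(g);cv2.circle(m,(256,76),32,255,-1)
b=((g>110)&(m>0)).astype(np.uint8)
n,_,S,C=cv2.connectedComponentsWithStats(b)
for i in range(1,n):
    if S[i][4]>8: print(S[i],C[i].round(1),ray(r,*C[i],.092).round(4))
# disc: dark slots
b=(g<30).astype(np.uint8);b[:205]=0;b[252:]=0;b[:,:150]=0;b[:,365:]=0
n,_,S,C=cv2.connectedComponentsWithStats(b);K=[]
for i in range(1,n):
    if S[i][4]>80: print("slot",S[i],C[i].round(1),ray(r,*C[i],.211).round(4))
tip=ray(r,256.5,74.5,.113);print("tip",tip,"yaw",np.degrees(s["ee_rot"][2]))
print("disc c",ray(r,256.8,228.5,.211))
E
```

```text
[253  44   6  11  61] [255.5  49.4] [0.4856 0.2718 0.092 ]
[250  68  13  16 119] [256.6  75.8] [0.4815 0.2495 0.092 ]
[224  72  13   6  72] [230.3  74.6] [0.4574 0.2562 0.092 ]
[274  73  15   6  83] [280.7  75.5] [0.5038 0.2445 0.092 ]
[253  95   5  14  64] [255.  101.3] [0.4747 0.2274 0.092 ]
slot [163 212  40   8 316] [182.7 215.5] [0.4151 0.1666 0.211 ]
slot [206 234  16  18 162] [214.1 243. ] [0.4292 0.1438 0.211 ]
slot [293 234  15  18 152] [299.7 243. ] [0.4831 0.1314 0.211 ]
tip [0.48111403 0.24806556 0.113     ] yaw 76.93409992466876
disc c [0.45838689 0.1475231  0.211     ]
```

move_arm --increments '[{"hand":0,"x":0.0208,"y":-0.0013,"z":0,"turn":0.014},{"hand":0,"x":0.0208,"y":0,"z":0,"turn":0},{"hand":0,"x":0.0208,"y":0,"z":0,"turn":0},{"hand":0,"x":0.0208,"y":0,"z":0.01,"turn":0},{"hand":0,"x":0.0208,"y":0,"z":0.02,"turn":0},{"hand":0,"x":0,"y":0,"z":0.02,"turn":0},{"hand":0,"x":0,"y":0,"z":0.02,"turn":0},{"hand":0,"x":0,"y":0,"z":0,"turn":0},{"hand":0,"x":0,"y":0,"z":0,"turn":0}]'

```text
clock: 8.7
ee_pos: [0.4833, 0.2512, 0.1803]
ee_rot: [-3.141, 0.001, 1.333]
ft_force: [0.1, -0.1, -1.3]
grip_width: 0.0208
grip_force: 39.8
```

```bash
python3 - <<'E'
from station import ctrl
from h import *
import cv2,pickle
s=ctrl.sense();st(s)
r=ctrl.get_image("side");T=r["image"]
u,v=proj(r,[.481,.249,.13]).astype(int);print(u,v)
c=T[v-75:v+75,u-90:u+90]
cv2.imwrite("pics/s5.png",cv2.resize(c,None,fx=4,fy=4,interpolation=cv2.INTER_CUBIC))
E
```

```text
8.7 [-1.    0.54  0.67  1.89 -0.44  0.86 -0.35] [0.4833 0.2512 0.1803] [-3.141e+00  1.000e-03  1.333e+00] F [ 0.1 -0.1 -1.3] g 0.0208 39.8
265 203
```

View pics/s5.png

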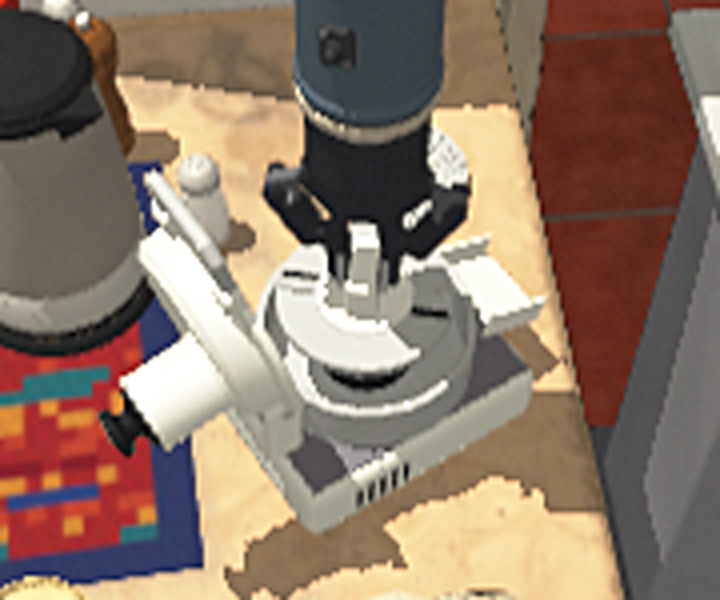

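The side view shows the disc centred over the bowl and clear of the open head, whose bail handle is at crop (185,225). Now I'll lower it gently.

move_arm --increments '[{"hand":0,"x":0,"y":0,"z":0.005,"turn":0},{"hand":0,"x":0,"y":0,"z":0.005,"turn":0},{"hand":0,"x":0,"y":0,"z":0.005,"turn":0},{"hand":0,"x":0,"y":0,"z":0.003,"turn":0},{"hand":0,"x":0,"y":0,"z":0.002,"turn":0},{"hand":0,"x":0,"y":0,"z":0,"turn":0}]'

```text
clock: 9.35
ee_pos: [0.4831, 0.2506, 0.16]
ee_rot: [-3.141, 0.0, 1.333]
ft_force: [-0.1, -0.4, -1.6]
grip_width: 0.021
grip_force: 39.8
```

No contact yet, and the tip should now be just entering the bore.

move_arm --increments '[{"hand":0,"x":0,"y":0,"z":0.002,"turn":0},{"hand":0,"x":0,"y":0,"z":0.002,"turn":0},{"hand":0,"x":0,"y":0,"z":0.002,"turn":0},{"hand":0,"x":0,"y":0,"z":0.002,"turn":0},{"hand":0,"x":0,"y":0,"z":0,"turn":0}]'

```text
clock: 9.85
ee_pos: [0.4831, 0.2509, 0.152]
ee_rot: [-3.141, 0.0, 1.333]
ft_force: [0.3, -0.1, -2.4]
grip_width: 0.0212
grip_force: 39.8
```

Down 11 mm past the tip with no force, so the bore is over the spindle. The dogs should come at a TCP height of about 0.1425.

move_arm --increments '[{"hand":0,"x":0,"y":0,"z":0.002,"turn":0},{"hand":0,"x":0,"y":0,"z":0.002,"turn":0},{"hand":0,"x":0,"y":0,"z":0.002,"turn":0},{"hand":0,"x":0,"y":0,"z":0.0015,"turn":0},{"hand":0,"x":0,"y":0,"z":0.001,"turn":0},{"hand":0,"x":0,"y":0,"z":0.001,"turn":0},{"hand":0,"x":0,"y":0,"z":0,"turn":0}]'

```text
clock: 10.55
ee_pos: [0.4829, 0.2508, 0.1426]
ee_rot: [-3.141, 0.0, 1.333]
ft_force: [-1.9, 2.1, -1.1]
grip_width: 0.0211
grip_force: 39.8
```

move_arm --increments '[{"hand":0,"x":0,"y":0,"z":0.001,"turn":0},{"hand":0,"x":0,"y":0,"z":0.001,"turn":0},{"hand":0,"x":0,"y":0,"z":0.001,"turn":0},{"hand":0,"x":0,"y":0,"z":0,"turn":0}]'

```text
clock: 10.95
ee_pos: [0.483, 0.2508, 0.1396]
ee_rot: [-3.141, 0.0, 1.333]
ft_force: [-3.0, 2.2, -1.0]
grip_width: 0.021
grip_force: 39.9
```

move_arm --increments '[{"hand":0,"x":0.0002,"y":-0.0005,"z":0.001,"turn":0},{"hand":0,"x":0,"y":0,"z":0.001,"turn":0},{"hand":0,"x":0,"y":0,"z":0.001,"turn":0},{"hand":0,"x":0,"y":0,"z":0,"turn":0}]'

```text
clock: 11.35
ee_pos: [0.4828, 0.2509, 0.1367]
ee_rot: [3.141, 0.0, 1.333]
ft_force: [-1.7, 1.1, -0.8]
grip_width: 0.0214
grip_force: 39.8
```

move_arm --increments '[{"hand":0,"x":0,"y":0,"z":0.0005,"turn":0},{"hand":0,"x":0,"y":0,"z":0.0005,"turn":0},{"hand":0,"x":0,"y":0,"z":0.0005,"turn":0},{"hand":0,"x":0,"y":0,"z":0,"turn":0}]'

```text
clock: 11.75
ee_pos: [0.4829, 0.251, 0.1359]
ee_rot: [3.141, -0.001, 1.333]
ft_force: [-3.7, -0.0, 8.5]
grip_width: 0.0208
grip_force: 41.1
```

Firm stop at 0.136, which is 7 mm below the dog level, so the disc is home. Now I'll unload, release and lift straight up.

move_arm --increments '[{"hand":0,"x":0,"y":0,"z":-0.0006,"turn":0},{"hand":0.6,"x":0,"y":0,"z":0,"turn":0},{"hand":0.6,"x":0,"y":0,"z":0,"turn":0},{"hand":0.6,"x":0,"y":0,"z":0,"turn":0},{"hand":0.6,"x":0,"y":0,"z":0,"turn":0},{"hand":0.6,"x":0,"y":0,"z":0,"turn":0},{"hand":0.6,"x":0,"y":0,"z":-0.02,"turn":0},{"hand":0.6,"x":0,"y":0,"z":-0.03,"turn":0},{"hand":0.6,"x":0,"y":0,"z":-0.04,"turn":0},{"hand":0.6,"x":-0.02,"y":0,"z":-0.04,"turn":0},{"hand":0.6,"x":-0.04,"y":0,"z":0,"turn":0},{"hand":0.6,"x":-0.04,"y":0,"z":0,"turn":0},{"hand":0.6,"x":-0.01,"y":0,"z":0,"turn":0},{"hand":0.6,"x":0,"y":0,"z":0,"turn":0}]'

```text
clock: 13.15
ee_pos: [0.4566, 0.1427, 0.2663]
ee_rot: [3.142, -0.001, 1.33]
ft_force: [-0.2, 0.7, 0.1]
grip_width: 0.0512
grip_force: 0.0
```

```bash
python3 - <<'E'
from station import ctrl
from h import *
import cv2,pickle
s=ctrl.sense();st(s)
D={n:ctrl.get_image(n) for n in("wrist","side","top")}
pickle.dump((D,s),open("p6.pkl","wb"))
a=D["wrist"]["image"];r=D["side"];u,v=proj(r,[.55,.28,.18]).astype(int)
c=cv2.resize(r["image"][v-60:v+68,u-43:u+42],None,fx=3,fy=3,interpolation=cv2.INTER_CUBIC)
print("crop origin",u-43,v-60)
cv2.imwrite("pics/p6.png",np.hstack([a,c]))
E
```

```text
13.15 [-0.97  0.35  0.78  1.93 -0.29  0.98 -0.29] [0.4566 0.1427 0.2663] [ 3.142e+00 -1.000e-03  1.330e+00] F [-0.2  0.7  0.1] g 0.0512 0.0
crop origin 198 143
```

View pics/p6.png

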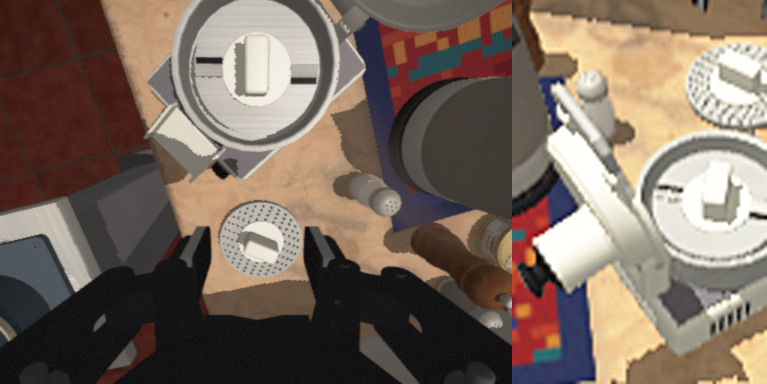

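The disc sits level and home in the bowl with the gripper clear; the blades show at (208,66) and (305,74). Next I'll work out the cutter axis from the housing edges and check the predicted handle position in both views.

```bash
python3 - <<'E'
import pickle,cv2
from h import *
D,s=pickle.load(open("p6.pkl","rb"))
t0=pickle.load(open("im0.pkl","rb"))["top"]
f=lambda u,v:(u/3.8+175-.37,v/3.8+130-.37)
az=[]
for a,b in(((263,135),(393,358)),((78,240),(210,470))):
    d=ray(t0,*f(*a),.06)-ray(t0,*f(*b),.06);az.append(np.degrees(np.arctan2(d[1],d[0])))
print("az",az)
A=np.radians(np.mean(az));ex=np.array([np.cos(A),np.sin(A),0]);ey=np.array([-np.sin(A),np.cos(A),0]);ez=np.array([0,0,1.])
sp=np.array([.481,.2495,0]);th=1.75
H=sp+.09*ex+.119*ez
B=H+.205*(-np.cos(th)*ex+np.sin(th)*ez);print("hinge",H,"bar",B)
out=[]
for n in("top","side"):
    r=D[n] if n=="side" else t0
    c0=proj(r,B);u,v=c0.astype(int);k=8
    c=cv2.resize(r["image"][v-36:v+36,u-24:u+25],None,fx=k,fy=k,interpolation=cv2.INTER_CUBIC)
    for q,col in((0,(0,0,255)),(-.028,(255,0,0)),(.028,(0,255,0))):
        p=(proj(r,B+q*ey)-[u-24,v-36]+.5)*k;cv2.circle(c,tuple(p.astype(int)),3,col,-1)
    print(n,"origin",u-24,v-36,c.shape);out.append(c)
cv2.imwrite("pics/h7.png",np.hstack(out))
E
```

```text
az [np.float64(28.798677183387635), np.float64(28.910301468027154)]
hinge [0.55982633 0.29293282 0.119     ] bar [0.59183021 0.31056675 0.32071712]
top origin 178 117 (576, 392, 3)
side origin 196 143 (576, 392, 3)
```

View pics/h7.png

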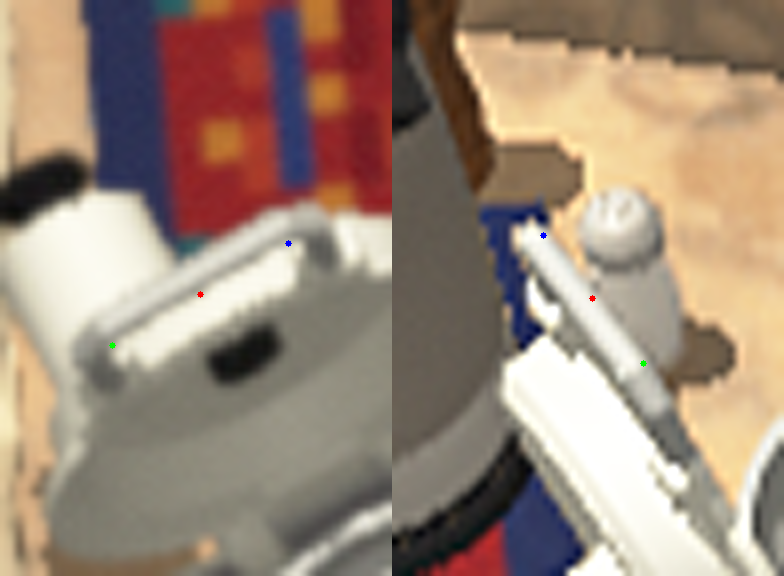

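The bar is visible in both panels, with its midpoint at about (205,271) in the top panel and (590,308) in the side panel. That is slightly behind the prediction, so I'll triangulate it.

```bash
python3 - <<'E'
import pickle
from h import *
D,s=pickle.load(open("p6.pkl","rb"))
t=pickle.load(open("im0.pkl","rb"))["top"];r=D["side"]
def ln(c,u,v):
    p=ray(c,u,v,0);o=np.array(c["cam_to_world"])[:3,3];d=p-o;return o,d/np.linalg.norm(d)
a,d=ln(t,203.1,150.4);b,e=ln(r,220.2,181)
x=np.linalg.lstsq(np.c_[d,-e],b-a,rcond=None)[0]
p,q=a+x[0]*d,b+x[1]*e;B=(p+q)/2
print("bar",B,"gap",np.linalg.norm(p-q))
A=np.radians(28.85);ex=np.array([np.cos(A),np.sin(A),0]);ey=np.array([-np.sin(A),np.cos(A),0])
H=np.array([.481,.2495,.119])+.09*ex
v=B-H;vx,vy,vz=v@ex,v@ey,v[2];print("rel",vx,vy,vz,"R",np.hypot(vx,vz),"th",np.arctan2(vz,-vx))
print("tool to 0.07 above:",tool(s,B+[0,0,.07]-s["ee_pos"]))
E
```

```text
bar [0.5960168  0.30992726 0.31683115] gap 0.005917034308258658
rel 0.039898846973005754 -0.002570312072069352 0.19783114829429432 R 0.20181447228881877 th 1.7698080158001064
tool to 0.07 above: [ 0.19578118  0.09549672 -0.12035869]
```

move_arm --increments '[{"hand":0.6,"x":0,"y":0,"z":-0.045,"turn":0},{"hand":0.6,"x":0,"y":0,"z":-0.045,"turn":0},{"hand":0.6,"x":0,"y":0,"z":-0.045,"turn":0},{"hand":0.6,"x":0.033,"y":0.0158,"z":0,"turn":0},{"hand":0.6,"x":0.033,"y":0.0158,"z":0,"turn":0},{"hand":0.6,"x":0.033,"y":0.0158,"z":0,"turn":0},{"hand":0.6,"x":0.033,"y":0.0158,"z":0,"turn":0},{"hand":0.6,"x":0.033,"y":0.0158,"z":0,"turn":0},{"hand":0.6,"x":0.033,"y":0.0158,"z":0,"turn":0},{"hand":0.6,"x":0,"y":0,"z":0,"turn":-0.124},{"hand":0.6,"x":0,"y":0,"z":0,"turn":-0.124},{"hand":0.6,"x":0,"y":0,"z":0,"turn":-0.124},{"hand":0.6,"x":0,"y":0,"z":0,"turn":-0.124},{"hand":0.6,"x":0,"y":0,"z":0,"turn":-0.124},{"hand":0.6,"x":0,"y":0,"z":0,"turn":-0.124},{"hand":0.6,"x":0,"y":0,"z":0,"turn":0},{"hand":0.6,"x":0,"y":0,"z":0,"turn":0}]'

```text
clock: 15.0
ee_pos: [0.5955, 0.3154, 0.4002]
ee_rot: [-3.141, -0.0, 2.075]
ft_force: [0.6, -0.5, 0.5]
grip_width: 0.051
grip_force: 0.0
```

```bash
python3 - <<'E'
from station import ctrl
from h import *
s=ctrl.sense();st(s);print(tool(s,np.array([.596,.312,.327])-s["ee_pos"]))
E
```

```text
15.0 [-0.84  0.55  0.56  1.18 -0.28  1.49  0.18] [0.5955 0.3154 0.4002] [-3.141 -0.     2.075] F [ 0.6 -0.5  0.5] g 0.051 0.0
[-0.00323854 -0.0011131   0.07320661]
```

move_arm --increments '[{"hand":0.6,"x":-0.003,"y":-0.001,"z":0.015,"turn":0},{"hand":0.6,"x":0,"y":0,"z":0.015,"turn":0},{"hand":0.6,"x":0,"y":0,"z":0.015,"turn":0},{"hand":0.6,"x":0,"y":0,"z":0.015,"turn":0},{"hand":0.6,"x":0,"y":0,"z":0.012,"turn":0},{"hand":0.6,"x":0,"y":0,"z":0,"turn":0},{"hand":0.3,"x":0,"y":0,"z":0,"turn":0},{"hand":0.3,"x":0,"y":0,"z":0,"turn":0},{"hand":0.3,"x":0,"y":0,"z":0,"turn":0},{"hand":0.3,"x":0,"y":0,"z":0,"turn":0}]' --squeeze 20

```text
clock: 16.0
ee_pos: [0.5964, 0.3111, 0.3295]
ee_rot: [3.141, -0.0, 2.077]
ft_force: [-0.0, 0.4, 0.6]
grip_width: 0.0255
grip_force: 0.0
```

move_arm --increments '[{"hand":0,"x":0,"y":0,"z":0,"turn":0},{"hand":0,"x":0,"y":0,"z":0,"turn":0},{"hand":0,"x":0,"y":0,"z":0,"turn":0},{"hand":0,"x":0,"y":0,"z":0,"turn":0}]' --squeeze 20

```text
clock: 16.4
ee_pos: [0.5963, 0.3111, 0.3292]
ee_rot: [3.141, -0.0, 2.077]
ft_force: [0.3, -0.5, 2.7]
grip_width: 0.0086
grip_force: 20.7
```

```bash
python3 - <<'E'
import numpy as np
th=np.r_[np.arange(1.77,0.12,-.06),.11]
x=-.205*np.cos(th);z=.205*np.sin(th)
for i in range(len(th)-1): print(round(th[i+1],2),"y",round(x[i+1]-x[i],4),"z",round(z[i]-z[i+1],4))
E
```

```text
1.71 y -0.0121 z -0.0021
1.65 y -0.0122 z -0.0013
1.59 y -0.0123 z -0.0006
1.53 y -0.0123 z 0.0001
1.47 y -0.0123 z 0.0009
1.41 y -0.0122 z 0.0016
1.35 y -0.0121 z 0.0023
1.29 y -0.0119 z 0.0031
1.23 y -0.0117 z 0.0038
1.17 y -0.0115 z 0.0045
1.11 y -0.0112 z 0.0051
1.05 y -0.0108 z 0.0058
0.99 y -0.0105 z 0.0064
0.93 y -0.0101 z 0.0071
0.87 y -0.0096 z 0.0076
0.81 y -0.0092 z 0.0082
0.75 y -0.0086 z 0.0087
0.69 y -0.0081 z 0.0092
0.63 y -0.0075 z 0.0097
0.57 y -0.0069 z 0.0102
0.51 y -0.0063 z 0.0105
0.45 y -0.0057 z 0.0109
0.39 y -0.005 z 0.0112
0.33 y -0.0043 z 0.0115
0.27 y -0.0036 z 0.0117
0.21 y -0.0029 z 0.0119
0.15 y -0.0022 z 0.0121
0.11 y -0.0011 z 0.0081
```

move_arm --increments '[{"hand":0,"x":0,"y":-0.0121,"z":-0.0021,"turn":0},{"hand":0,"x":0,"y":-0.0122,"z":-0.0013,"turn":0},{"hand":0,"x":0,"y":-0.0123,"z":-0.0006,"turn":0},{"hand":0,"x":0,"y":-0.0123,"z":0.0001,"turn":0},{"hand":0,"x":0,"y":-0.0123,"z":0.0009,"turn":0},{"hand":0,"x":0,"y":0,"z":0,"turn":0}]'

```text
clock: 17.0
ee_pos: [0.542, 0.2814, 0.3328]
ee_rot: [3.141, -0.001, 2.077]
ft_force: [-2.8, -0.8, 8.3]
grip_width: 0.0088
grip_force: 20.9
```

move_arm --increments '[{"hand":0,"x":0,"y":-0.0122,"z":0.0012,"turn":0},{"hand":0,"x":0,"y":-0.0121,"z":0.0021,"turn":0},{"hand":0,"x":0,"y":-0.0119,"z":0.0031,"turn":0},{"hand":0,"x":0,"y":-0.0117,"z":0.0038,"turn":0},{"hand":0,"x":0,"y":-0.0115,"z":0.0045,"turn":0},{"hand":0,"x":0,"y":-0.0112,"z":0.0051,"turn":0},{"hand":0,"x":0,"y":0,"z":0,"turn":0}]'

```text
clock: 17.7
ee_pos: [0.4798, 0.2472, 0.3116]
ee_rot: [-3.14, -0.001, 2.077]
ft_force: [-2.8, 0.4, -2.5]
grip_width: 0.0091
grip_force: 20.2
```

move_arm --increments '[{"hand":0,"x":0,"y":-0.0108,"z":0.0058,"turn":0},{"hand":0,"x":0,"y":-0.0105,"z":0.0064,"turn":0},{"hand":0,"x":0,"y":-0.0101,"z":0.0071,"turn":0},{"hand":0,"x":0,"y":-0.0096,"z":0.0076,"turn":0},{"hand":0,"x":0,"y":-0.0092,"z":0.0082,"turn":0},{"hand":0,"x":0,"y":-0.0086,"z":0.0087,"turn":0},{"hand":0,"x":0,"y":0,"z":0,"turn":0}]'

```text
clock: 18.4
ee_pos: [0.4292, 0.2191, 0.2676]
ee_rot: [-3.141, -0.0, 2.077]
ft_force: [1.3, 3.2, -6.1]
grip_width: 0.0089
grip_force: 20.1
```

move_arm --increments '[{"hand":0,"x":0,"y":-0.0081,"z":0.0092,"turn":0},{"hand":0,"x":0,"y":-0.0075,"z":0.0097,"turn":0},{"hand":0,"x":0,"y":-0.0069,"z":0.0102,"turn":0},{"hand":0,"x":0,"y":-0.0063,"z":0.0105,"turn":0},{"hand":0,"x":0,"y":-0.0057,"z":0.0109,"turn":0},{"hand":0,"x":0,"y":0,"z":0,"turn":0}]'

```text
clock: 19.0
ee_pos: [0.3995, 0.2025, 0.2173]
ee_rot: [-3.141, 0.0, 2.077]
ft_force: [-0.1, 4.4, -3.8]
grip_width: 0.009
grip_force: 20.5
```

```bash
python3 - <<'E'
from station import ctrl
from h import *
s=ctrl.sense();st(s);print(s["ft_torque"],np.hypot(*s["ee_pos"][:2]))
E
```

```text
19.0 [-0.99  0.32  0.56  2.07 -0.23  0.81  0.21] [0.3995 0.2025 0.2173] [-3.141  0.     2.077] F [-0.1  4.4 -3.8] g 0.009 20.5
[ 0.95505073 -0.1325784  -0.020861  ] 0.44789954706725915
```

move_arm --increments '[{"hand":0,"x":0,"y":-0.005,"z":0.0112,"turn":0},{"hand":0,"x":0,"y":-0.0043,"z":0.0115,"turn":0},{"hand":0,"x":0,"y":-0.0036,"z":0.0117,"turn":0},{"hand":0,"x":0,"y":-0.0029,"z":0.0119,"turn":0},{"hand":0,"x":0,"y":0,"z":0,"turn":0}]'

```text
clock: 19.5
ee_pos: [0.3857, 0.1948, 0.1711]
ee_rot: [-3.14, -0.0, 2.077]
ft_force: [-1.6, 4.9, -3.8]
grip_width: 0.0094
grip_force: 21.0
```

```bash
python3 - <<'E'
from station import ctrl
from h import *
s=ctrl.sense();st(s);print(s["ft_torque"],np.hypot(*s["ee_pos"][:2]))
E
```

```text
19.5 [-0.96  0.37  0.52  2.16 -0.29  0.67  0.27] [0.3857 0.1948 0.1711] [-3.14  -0.     2.077] F [-1.6  4.9 -3.8] g 0.0094 21.0
[ 1.10559171  0.16327203 -0.06793197] 0.4320998507776998
```

move_arm --increments '[{"hand":0,"x":0,"y":-0.0022,"z":0.0121,"turn":0},{"hand":0,"x":0,"y":-0.0013,"z":0.01,"turn":0},{"hand":0,"x":0,"y":-0.0006,"z":0.008,"turn":0},{"hand":0,"x":0,"y":-0.0002,"z":0.004,"turn":0},{"hand":0,"x":0,"y":0,"z":0,"turn":0}]'

```text
clock: 20.0
ee_pos: [0.3817, 0.1925, 0.137]
ee_rot: [-3.141, -0.0, 2.077]
ft_force: [-3.8, 4.9, -3.9]
grip_width: 0.0091
grip_force: 21.2
```

move_arm --increments '[{"hand":0,"x":0,"y":0,"z":0.002,"turn":0},{"hand":0,"x":0,"y":0,"z":0.002,"turn":0},{"hand":0,"x":0,"y":0,"z":0.002,"turn":0},{"hand":0,"x":0,"y":0,"z":0,"turn":0}]'

```text
clock: 20.4
ee_pos: [0.3816, 0.1924, 0.1312]
ee_rot: [-3.141, -0.0, 2.077]
ft_force: [-2.9, 4.6, -3.1]
grip_width: 0.009
grip_force: 21.3
```

move_arm --increments '[{"hand":0,"x":0,"y":0,"z":0.001,"turn":0},{"hand":0,"x":0,"y":0,"z":0.001,"turn":0},{"hand":0,"x":0,"y":0,"z":0.001,"turn":0},{"hand":0,"x":0,"y":0,"z":0,"turn":0}]'

```text
clock: 20.8
ee_pos: [0.3815, 0.1923, 0.1283]
ee_rot: [-3.141, -0.0, 2.077]
ft_force: [-2.3, 4.6, -1.8]
grip_width: 0.0088
grip_force: 21.6
```

move_arm --increments '[{"hand":0,"x":0,"y":0,"z":0.001,"turn":0},{"hand":0,"x":0,"y":0,"z":0.001,"turn":0},{"hand":0,"x":0,"y":0,"z":0,"turn":0}]'

```text
clock: 21.1
ee_pos: [0.3815, 0.1923, 0.1272]
ee_rot: [-3.141, -0.001, 2.077]
ft_force: [-8.3, 1.8, 20.2]
grip_width: 0.0091
grip_force: 23.5
```

Hard stop at bar height ≈0.118 m, so the head is shut. Now I'll release and retreat.

move_arm --increments '[{"hand":0,"x":0,"y":0,"z":-0.0006,"turn":0},{"hand":0.28,"x":0,"y":0,"z":0,"turn":0},{"hand":0.28,"x":0,"y":0,"z":0,"turn":0},{"hand":0.28,"x":0,"y":0,"z":0,"turn":0},{"hand":0.28,"x":0,"y":0,"z":0,"turn":0},{"hand":0.28,"x":0,"y":0,"z":-0.01,"turn":0},{"hand":0.28,"x":0,"y":0,"z":-0.02,"turn":0},{"hand":0.28,"x":0,"y":0,"z":-0.04,"turn":0},{"hand":0.28,"x":0,"y":0,"z":-0.04,"turn":0},{"hand":0.28,"x":0,"y":0,"z":-0.04,"turn":0},{"hand":0.28,"x":0,"y":0,"z":0,"turn":0}]'

```text
clock: 22.2
ee_pos: [0.3839, 0.1927, 0.2818]
ee_rot: [3.134, -0.001, 2.076]
ft_force: [-0.2, 0.6, -1.0]
grip_width: 0.0243
grip_force: 0.0
```

```bash
python3 - <<'E'
from station import ctrl
from h import *
import cv2
s=ctrl.sense();st(s)
r=ctrl.get_image("side")
A=np.radians(28.85);ex=np.array([np.cos(A),np.sin(A),0])
ey=np.array([-np.sin(A),np.cos(A),0])
B=np.array([.481,.2495,0])-.115*ex
g=cv2.cvtColor(r["image"],cv2.COLOR_BGR2GRAY)
for z in(.100,.106,.113,.119,.125,.131,.137): # bar brightness at shut height along bar
    print(z,[int(g[tuple(np.round(proj(r,B+q*ey+[0,0,z])).astype(int)[::-1])]) for q in(-.02,-.01,0,.01,.02)])
u,v=proj(r,[.481,.2495,.13]).astype(int)
cv2.imwrite("pics/f8.png",cv2.resize(r["image"][v-70:v+70,u-90:u+90],None,fx=4,fy=4,interpolation=cv2.INTER_CUBIC))
E
```

```text
22.2 [-1.08  0.2   0.62  2.01 -0.15  0.96  0.12] [0.3839 0.1927 0.2818] [ 3.134e+00 -1.000e-03  2.076e+00] F [-0.2  0.6 -1. ] g 0.0243 0.0
0.1 [254, 181, 229, 212, 209]
0.106 [196, 128, 211, 212, 211]
0.113 [170, 149, 167, 174, 191]
0.119 [200, 208, 214, 220, 249]
0.125 [249, 249, 250, 248, 244]
0.131 [210, 210, 206, 211, 200]
0.137 [211, 216, 217, 218, 192]
```

I've used all ten pictures, so I'll check by touch. Closed fingertips should meet the bar at a TCP height of about 0.142 if the head stayed shut.

move_arm --increments '[{"hand":0,"x":0,"y":-0.002,"z":0.04,"turn":0},{"hand":0,"x":0,"y":0,"z":0.04,"turn":0},{"hand":0,"x":0,"y":0,"z":0.03,"turn":0},{"hand":0,"x":0,"y":0,"z":0.015,"turn":0},{"hand":0,"x":0,"y":0,"z":0,"turn":0},{"hand":0,"x":0,"y":0,"z":0.004,"turn":0},{"hand":0,"x":0,"y":0,"z":0.003,"turn":0},{"hand":0,"x":0,"y":0,"z":0,"turn":0}]'

```text
clock: 23.05
ee_pos: [0.3801, 0.1914, 0.1453]
ee_rot: [3.141, -0.0, 2.077]
ft_force: [-0.3, 0.4, 0.2]
grip_width: -0.0001
grip_force: 0.0
```

move_arm --increments '[{"hand":0,"x":0,"y":0,"z":0.001,"turn":0},{"hand":0,"x":0,"y":0,"z":0.001,"turn":0},{"hand":0,"x":0,"y":0,"z":0.001,"turn":0},{"hand":0,"x":0,"y":0,"z":0,"turn":0}]'

```text
clock: 23.45
ee_pos: [0.3804, 0.1916, 0.1441]
ee_rot: [3.139, -0.002, 2.076]
ft_force: [-9.1, -3.2, 38.2]
grip_width: -0.0001
grip_force: 19.7
```

A stiff stop at 0.144 means the head is fully shut. The hinge alone would yield at about 2.5 N. I'll back off now.

move_arm --increments '[{"hand":0,"x":0,"y":0,"z":-0.003,"turn":0},{"hand":0,"x":0,"y":0,"z":-0.02,"turn":0},{"hand":0,"x":0,"y":0,"z":-0.04,"turn":0},{"hand":0,"x":0,"y":0,"z":-0.04,"turn":0},{"hand":0,"x":0,"y":0,"z":-0.03,"turn":0},{"hand":0,"x":0,"y":0,"z":0,"turn":0},{"hand":0,"x":0,"y":0,"z":0,"turn":0}]'

```text
clock: 24.15
ee_pos: [0.38, 0.1916, 0.2756]
ee_rot: [3.14, -0.001, 2.077]
ft_force: [0.5, -0.5, -0.8]
grip_width: 0.0002
grip_force: 0.0
```

```bash
python3 - <<'E'
from station import ctrl
from h import *
st(ctrl.sense());print(ctrl.finish_job())
E
```

```text
24.15 [-1.09  0.21  0.64  2.03 -0.15  0.95  0.13] [0.38   0.1916 0.2756] [ 3.140e+00 -1.000e-03  2.077e+00] F [ 0.5 -0.5 -0.8] g 0.0002 0.0
the job is handed in; nothing more can be done
None
```

The job is handed in: the slicing disc is home on the drive and released, and the head is shut; the disc dropped in pre-aligned from the image without being turned by feel, and a last touch-check read 38 N at the handle, with the head already on its stop, 2 mm clear of the disc by the given sizes.

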